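# Seat the calibration board on the camera bench

### The arm

A 7-joint arm with a two-finger parallel gripper is mounted at the origin on the work surface. World frame = base frame: x ahead of the robot, y to its left, z up, the work surface at z = 0. Lengths are in mm, angles in rad, forces in N, time in s.
With the tool pointing down it reaches from about 400 to 875 mm from the base axis. Payload 6.5 kg.
Tool frame: the origin (TCP) lies midway between the tips of the shut fingers; the grasp point (between the pads) lies 19 mm behind it (ctrl.grasp_offset is the distance from the TCP to the grasp point, in mm); z points along the fingers, x is the direction in which the jaws open and shut, and the axes are right-handed (so a half turn about z gives the same grasp; the last joint's range is limited). The gripper opens to 85 mm and grips with 20 to 120 N. Pads are 22 mm wide; open, the fingers measure 114 mm over their backs; the gripper's body (76 mm by 85 mm) begins 54 mm behind the grasp point. The pads swing forward as they close: fully open they stand 13 mm farther back than shut.
Start: joints at [-0.066, 0.536, -0.004, 1.538, 0.003, 1.067, -0.071], TCP at [649.992, 0, 231.29] pointing down, gripper open.
Joint ranges: [-2.7, 2.7], [-0.37, 2.16], [-1.27, 1.26], [0.24, 2.4], [-1.31, 4.45], [0.19, 1.91], [-2.76, 2.76]. Speed limits (rad/s): [2.39, 2.39, 3.14, 3.14, 3.14, 3.14, 3.14].

### API

Orientations are given as a 3x3 rotation matrix whose columns are the frame's x, y, z axes.
In Python, from cell import ctrl, eyes gives the robot as it stands.
- The arm moves only by the tool move_arm, never from a script. Its arguments are lists of equal length, an entry for each row: "xyz": the shift along the tool's x, y, z normalised to -1 to 1, where 1 is 40 mm, a list of three; "rot": the turn, a rotation vector about the tool's x, y, z normalised to -1 to 1, where 1 is 0.12 rad, a list of three; "hand": the closure, from 0 (fully open) to 1 (shut). A call has 1 to 12 rows; each row shifts and turns the commanded pose from where the row before left it, along the tool's axes as they then stand; what a row does not reach is not made up. A row lasts 1/12 s, in which the tool goes at most 41.7 mm and 7.16 degrees, less where a joint would pass 70% of its speed; a pose out of reach is approached as far as the arm can. A call with a number of a shift or a turn outside -1 to 1 is refused whole. A call with a gripper value outside its range is refused whole. The fingers move at their own pace and stop on an object; "force" is the grip in N (left out, the last holds). Time passes only in rows, so rows that do not move let the fingers close. It gives the time, the measured TCP pose, the force and the opening at its end, in the units of the state.
- ctrl.state(): the state, without advancing time (a new reading comes with each control period).
- eyes.grab_frame(name): name is "scene" or "side" or "wrist"; returns (picture, depth): 480x640x3 uint8, red, green, blue; 480x640 float32, mm along the optical axis (not along the pixel's ray), 0 where there is no reading.
- eyes.camera_model(name): a dict with "K" (3x3 intrinsics, pixels), "T" (4x4, takes a point from camera to world coordinates); the wrist camera has in their place "T_tool_cam" (4x4, takes a point from camera to tool coordinates, whose origin is the TCP and whose axes are the tool frame's). Camera axes: x right, y down, z forward; pixel columns grow to the right and rows downward; lengths in mm; the calibration is good to about 2 mm. A picture is of the moment at which its call begins: read the wrist's pose just before it. camera_model takes no time and is no camera call.
- ctrl.hand_in(): hands the job in, once; it reports no verdict.
The state is a dict: "t": time; "qpos": joint angles; "dq": joint speeds; "effort": joint torques, N m; "position": TCP position; "tool_rot": TCP orientation; "wrist_force": force on the tool from outside, world axes, zero at the start; "ft_torque": the same for the moment, N m; "width": finger opening in mm.
Only numpy, scipy, OpenCV 4.12 (cv2) and the standard library are available. Lean on these libraries where they do the work, as an engineer would, in place of code of your own. Each camera call takes 0.05 s, during which the arm holds its last target.

### The job

Get the camera bench ready for calibration, using only the fingertips: push the chequered calibration board along its rails until you feel it drop into its locating notches and sit level, without lifting it and without forcing it once it is down. Then push the latch at the end of the bench round as far as it goes, so that it lies over the edge of the board. Leave the other things on and around the bench where they stand.

Things in the scene. Friction and masses are not known exactly. Their poses are not given: they have to be found in the camera images.
- bench: Fixed aluminium camera bench. Origin on the table; z up; x runs along the rails, the sliding direction, from the open end (-215 mm) to the end block with the latch (x 215 to 251, 58 high). Rails at y = +-80 mm, x -205 to 215, tops 45 high; side guides outside them 56 high; free between the rails (125 mm) down to the 10 mm foot plate, which has an apron for small items on the +y side (to y = 195).
- seat (a point): Where the board's origin lies when seated: on the bench at x = 100, y = 0 mm, 39 mm above the table; axes of the bench. Four notches in the rails, 6 mm deep, take the board's four glides here with 3 mm play each way along x. The board falls in by its own weight and then stops against the notch walls. The rails go on 25 mm past it, so a board shoved fast can overrun.
- board: Loose white plate with a black chequer pattern, 180 mm along the rails (x, same way as the bench's) x 192 x 8 mm, on four black glides 12 mm high, 0.55 to 0.9 kg. Origin: centre, underside of the glides, 45 mm above the table when sliding (plate 57 to 65 high), 39 when seated (plate 51 to 59). Starts on the rails 130 to 200 mm short of the seat. Slides with 2 to 7 N; keep pushes below 40 N.
- board_push (a point): Middle of the board's upright trailing end face, at mid-thickness of the plate (board x = -90 mm, 16 mm above the board's origin). Push it here from behind, along +x of the bench. A finger lip 70 mm wide and 4 mm thick stands flush with this face, up to 22 mm above the plate's top. Below the point is free space between the rails.
- latch (a joint): Retaining latch: flat steel arm 16 mm wide, 70 mm long, 61.5 to 67.5 mm above the table, with an upright pin. 0 rad: open, pointing to -y of the bench; grows clockwise seen from above; at its stop, 1.57 rad, it points to -x, over the edge of the seated board with 2.5 mm to spare (it hits a board that is not down). Starts at 0 to 0.3, stays where it is left, takes about 2 N at the pin.
- latch_hinge (a point): Upright hinge axis of the latch on the end block, at x = 235, y = 0 mm of the bench, 61.5 mm above the table; axes of the bench.
- latch_pin (a point): Centre of the latch's black upright finger pin, 12 mm in diameter, 60 mm from the hinge axis. This point is 81.5 mm above the table; the pin spans heights 67.5 to 95.5 mm.
- lens: Bystander: black camera lens standing upright on the apron, 48 mm diameter, 58 mm tall; origin at its underside.
- camera: Bystander: spare grey cube camera, 44 mm with a short lens barrel, on the apron; origin at its underside.
- gauge: Bystander: steel gauge block 60 x 30 x 9 mm on the apron; origin at its underside.
- driver: Bystander: screwdriver, 170 mm, lying on the table on the -y side of the bench; origin at its underside.
- cleaner: Bystander: small white lens-cleaner bottle, 38 mm diameter, 85 mm tall, standing on the table on the -y side of the bench; origin at its underside.
- screws: Bystander: open grey small-parts tray 100 x 75 x 35 mm on the table beyond the open end of the bench; origin at its underside.
- mug: Bystander: white mug, 80 mm diameter, 92 mm tall, on the table to the left of the bench; origin at its underside.

How it is judged:
By the outcome, as a careful person would: the job done as asked, in the order asked, and still so for the second after the job is handed in, with the robot touching nothing.
It also fails if it takes over 51 s, if anything falls off the work surface, if the arm or the gripper's body presses on something with over 40 N, if the wrist force passes 120 N, or if a joint passes its speed limit or range.

## Working session

There is one attempt and no reset: what is moved stays moved. The work goes in short steps, Python scripts to look and compute and a tool call to move; the robot and the scene stay as the last step left them, time stands still between calls to the robot, and variables do not carry over. Pictures are saved under pics/ and viewed, and the job is handed in when it is done.

Besides the shell and the picture viewer there is one more tool, called after "Request:" as name(argument=value, ...) on one line, values as JSON. move_arm: Moves the arm, as the interface text tells. Its arguments: {"type":"object","properties":{"xyz":{"type":"array"},"rot":{"type":"array"},"hand":{"type":"array"},"force":{"type":"number"}},"required":["xyz","rot","hand"]}

```bash
ls; mkdir -p pics
python3 - <<'E'
from cell import ctrl, eyes
import cv2, numpy as np
np.set_printoptions(precision=3,suppress=True)
for n in ("scene","side"):
    im,d=eyes.grab_frame(n); cv2.imwrite(f"pics/{n}0.png",im[:,:,::-1]); np.savez(f"pics/{n}0.npz",im=im,d=d)
    m=eyes.camera_model(n); print(n,m["K"],m["T"])
s=ctrl.state(); print(s)
E
```

```text
pics
scene [[551.532   0.    320.407]
 [  0.    551.532 233.681]
 [  0.      0.      1.   ]] [[  -0.667    0.582   -0.464 1138.318]
 [   0.745    0.525   -0.412  597.939]
 [   0.004   -0.621   -0.784 1031.459]
 [   0.       0.       0.       1.   ]]
side [[487.389   0.    320.54 ]
 [  0.    487.389 234.974]
 [  0.      0.      1.   ]] [[   0.969   -0.116    0.216  338.755]
 [  -0.245   -0.522    0.817 -798.311]
 [   0.018   -0.845   -0.535  665.753]
 [   0.       0.       0.       1.   ]]
{'t': 0.1, 'qpos': array([-0.066,  0.537, -0.004,  1.539,  0.003,  1.067, -0.071]), 'dq': array([ 0.   , -0.001,  0.   , -0.004,  0.002,  0.001, -0.001]), 'effort': array([  0.003, -58.456,   1.053, -25.978,   0.013,   0.005,  -0.   ]), 'position': array([649.422,  -0.022, 230.507]), 'tool_rot': array([[ 1.   ,  0.   , -0.002],
       [ 0.   , -1.   , -0.   ],
       [-0.002,  0.   , -1.   ]]), 'wrist_force': array([0.149, 0.232, 0.019]), 'ft_torque': array([-0.036, -0.002,  0.02 ]), 'width': 85.08668352370132}
```

View pics/scene0.png

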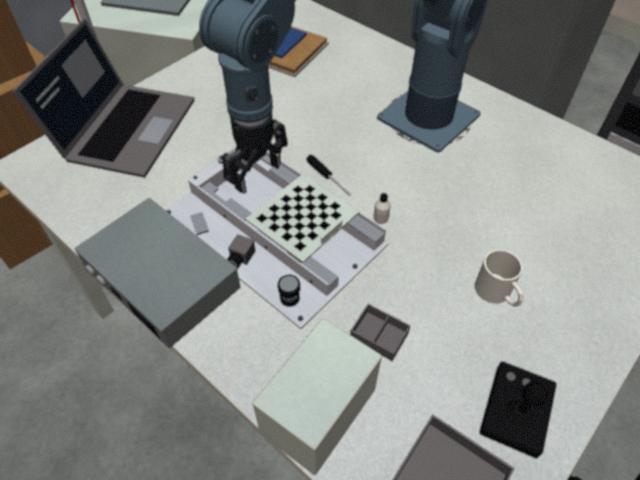

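View pics/side0.png

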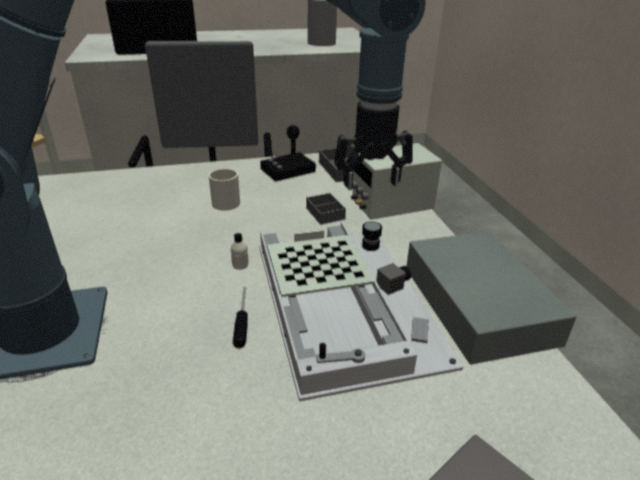

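The scene view shows the board at about (300,215), with the lens, camera and gauge on the apron. The side view shows the end block at the near end, with the latch pin at (322,352) and the hinge at (357,356). I'll zoom in for measurements.

Run:
```python
import cv2, numpy as np
a=cv2.imread("pics/side0.png")[215:405,250:480]; cv2.imwrite("pics/side0c.png",cv2.resize(a,None,fx=3.4,fy=3.1,interpolation=cv2.INTER_CUBIC))
a=cv2.imread("pics/scene0.png")[140:330,160:400]; cv2.imwrite("pics/scene0c.png",cv2.resize(a,None,fx=3.3,fy=3.1,interpolation=cv2.INTER_CUBIC))
```

```text
(no output)
```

View pics/side0c.png

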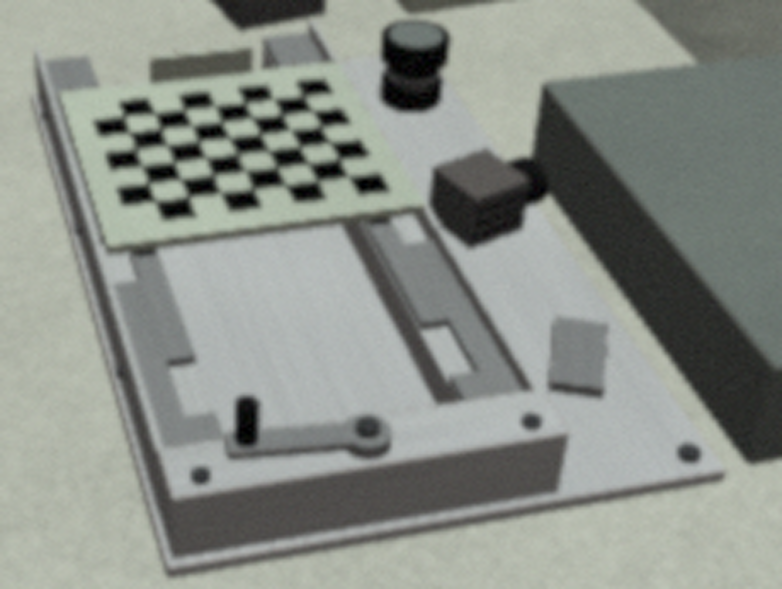

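View pics/scene0c.png

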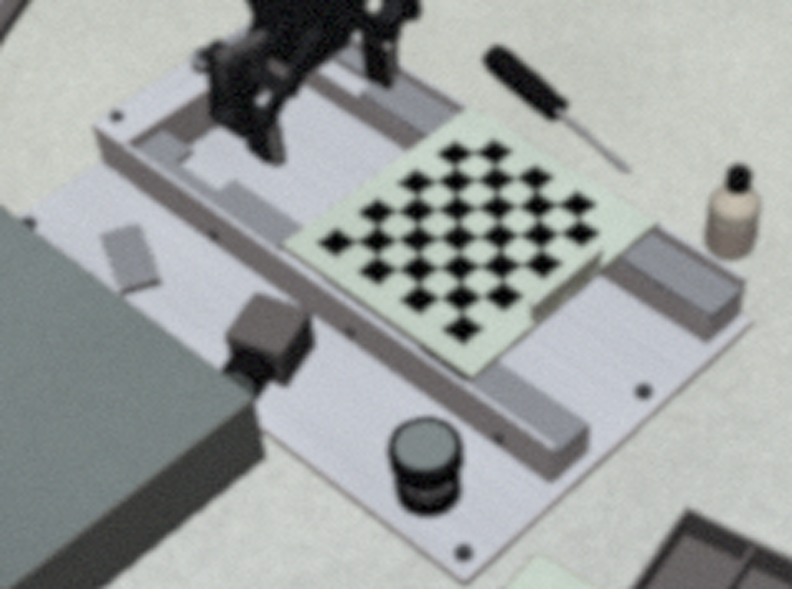

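```bash
cat > h.py <<'E'
import numpy as np
from cell import ctrl, eyes
np.set_printoptions(precision=3,suppress=True)
def cast(n,uv,z):
    m=eyes.camera_model(n);K,T=m["K"],m["T"]
    r=T[:3,:3]@np.linalg.inv(K)@np.array([uv[0],uv[1],1.]); o=T[:3,3]
    return o+r*(z-o[2])/r[2]
def sc(p): return ((p[0]+.5)/3.3-.5+160,(p[1]+.5)/3.1-.5+140)
def sd(p): return ((p[0]+.5)/3.4-.5+250,(p[1]+.5)/3.1-.5+215)
def S(p,z): return cast("scene",sc(p),z)[:2]
def D(p,z): return cast("side",sd(p),z)[:2]
E
python3 - <<'E'
from h import *
print("board side",[D(p,65) for p in [(60,90),(107,247),(425,207),(340,65)]])
print("board scene",[S(p,65) for p in [(481,107),(283,243),(472,375),(660,225)]])
print("screws",D((201,475),58),D((532,421),58))
print("hinge",D((368,430),70),"pin base",D((243,443),67.5),"top",D((247,400),95.5))
print("foot side",D((170,572),10),D((723,475),10)," scene",S((465,582),10),S((755,322),10))
print("endblock side top near",D((172,500),58),D((567,435),58))
print("guide ends scene",S((553,450),56),S((588,430),56),S((710,312),56),S((745,283),56))
print("lip top scene",S((532,300),87),S((602,250),87),"side",D((151,58),87),D((251,48),87))
E
```

```text
board side [array([456.762, 109.865]), array([455.148, -71.689]), array([645.292, -73.555]), array([646.674, 102.036])]
board scene [array([452.251, -61.214]), array([646.667, -67.927]), array([646.497, 110.823]), array([458.264, 114.954])]
screws [ 466.795 -258.24 ] [ 636.975 -258.404]
hinge [ 550.442 -256.917] pin base [ 489.529 -249.737] top [ 491.711 -246.739]
foot side [ 447.253 -277.51 ] [ 741.469 -277.777]  scene [746.347 196.284] [448.95  198.228]
endblock side top near [ 449.73  -271.535] [ 649.92  -272.073]
guide ends scene [653.074 187.218] [625.835 193.178] [493.194 188.026] [456.045 189.234]
lip top scene [583.932 107.204] [518.282 111.862] side [516.948 105.025] [584.388 104.052]
```

Bench origin is about (550,-20), with bench +x = world -y and bench +y = world +x. The board's trailing face is at about y=109, the hinge at (550,-256) and the pin at (490.5,-248). First I'll shut the fingers and go behind the board.

Request:
move_arm(xyz=[[-0.2,-0.3,0],[-0.3,-0.45,0],[-0.3,-0.45,0],[-0.3,-0.45,0],[-0.3,-0.45,0],[-0.3,-0.45,0],[-0.3,-0.45,0],[-0.3,-0.45,0],[-0.2,-0.3,0],[0,0,0],[0,0,0]], rot=[[0,0,0],[0,0,0],[0,0,0],[0,0,0],[0,0,0],[0,0,0],[0,0,0],[0,0,0],[0,0,0],[0,0,0],[0,0,0]], hand=[1,1,1,1,1,1,1,1,1,1,1], force=40)

```text
t: 1.02
position: [549.1, 151.1, 231.3]
tool_rot: [[1.0, 0.002, -0.0], [0.002, -1.0, 0.0], [-0.0, -0.0, -1.0]]
wrist_force: [0.2, -0.0, -0.3]
width: 0.1
```

Run:
```python
from h import *
import cv2
for n in ("wrist","scene"):
    im,d=eyes.grab_frame(n); cv2.imwrite(f"pics/{n}1.png",im[:,:,::-1])
m=eyes.camera_model("wrist");print(m)
```

```text
{'K': array([[408.447,   0.   , 315.418],
       [  0.   , 408.447, 239.525],
       [  0.   ,   0.   ,   1.   ]]), 'T_tool_cam': array([[   1.   ,   -0.001,   -0.001,    0.563],
       [   0.001,    0.947,    0.321,  -83.128],
       [   0.   ,   -0.321,    0.947, -141.702],
       [   0.   ,    0.   ,    0.   ,    1.   ]])}
```

View pics/wrist1.png

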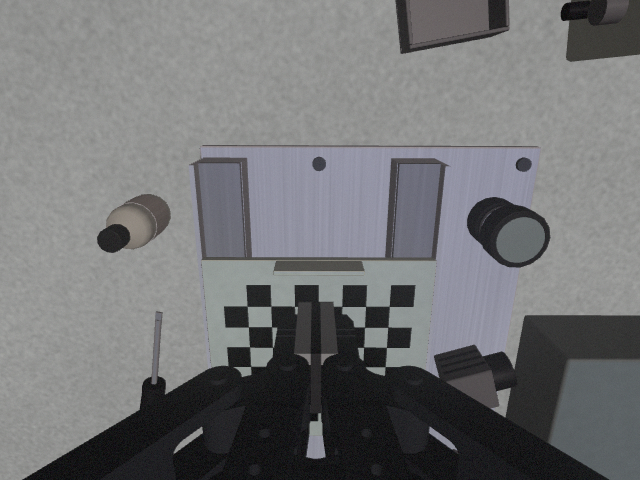

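View pics/scene1.png

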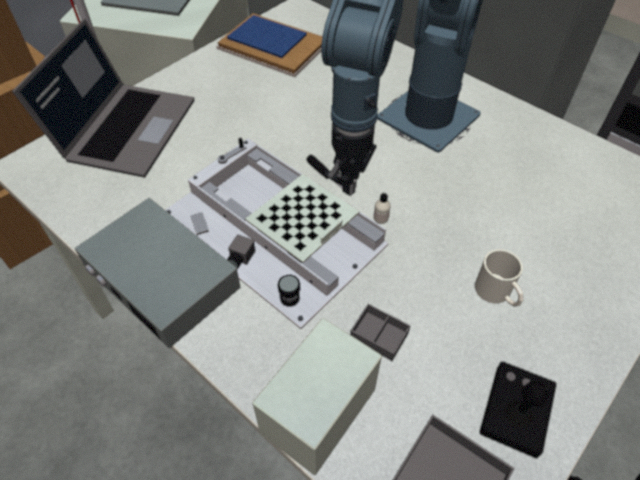

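Run:
```python
from h import *
m=eyes.camera_model("wrist");s=ctrl.state()
Tt=np.eye(4);Tt[:3,:3]=s["tool_rot"];Tt[:3,3]=s["position"]
T=Tt@m["T_tool_cam"]
def c(uv,z):
    r=T[:3,:3]@np.linalg.inv(m["K"])@np.array([*uv,1.]);o=T[:3,3];return (o+r*(z-o[2])/r[2])[:2]
print("edge",c((203,260),65),c((436,260),65),"lip top outer",c((275,262),87),c((364,261),87))
print("lip inner",c((275,271),87),"foot",c((203,146),10),c((538,147),10),"guide end",c((195,160),56),c((445,160),56))
```

```text
edge [459.502 110.47 ] [648.216 110.027] lip top outer [520.115 117.434] [587.133 118.087]
lip inner [519.864 110.082] foot [452.88  195.308] [744.698 193.78 ] guide end [458.186 189.479] [650.329 189.034]
```

The wrist view shows the lip at (275–364, 262–271), which puts the trailing face at about y=110 and the board centred near x=552. The space behind it is free, so I'll descend.

Request:
move_arm(xyz=[[0,0,0.3],[0,0,0.5],[0,0,0.5],[0,0,0.5],[0,0,0.5],[0,0,0.5],[0,0,0.5],[0,0,0.5],[0,0,0.4],[0,0,0.15],[0,0,0],[0,0,0]], rot=[[0,0,0],[0,0,0],[0,0,0],[0,0,0],[0,0,0],[0,0,0],[0,0,0],[0,0,0],[0,0,0],[0,0,0],[0,0,0],[0,0,0]], hand=[1,1,1,1,1,1,1,1,1,1,1,1])

```text
t: 2.12
position: [550.6, 149.4, 57.6]
tool_rot: [[1.0, -0.001, 0.0], [-0.001, -1.0, -0.0], [0.0, 0.0, -1.0]]
wrist_force: [0.5, 0.6, -0.3]
width: 0.0
```

Request:
move_arm(xyz=[[0.03,0.2,0],[0,0.2,0],[0,0.15,0],[0,0.1,0],[0,0.1,0],[0,0.1,0],[0,0.1,0],[0,0.1,0],[0,0.1,0],[0,0.1,0],[0,0.1,0],[0,0.1,0]], rot=[[0,0,0],[0,0,0],[0,0,0],[0,0,0],[0,0,0],[0,0,0],[0,0,0],[0,0,0],[0,0,0],[0,0,0],[0,0,0],[0,0,0]], hand=[1,1,1,1,1,1,1,1,1,1,1,1])

```text
t: 3.12
position: [551.8, 93.7, 58.0]
tool_rot: [[1.0, 0.002, 0.002], [0.002, -1.0, 0.002], [0.002, -0.002, -1.0]]
wrist_force: [-0.1, 5.2, 3.9]
width: 0.2
```

Request:
move_arm(xyz=[[0,0.12,0],[0,0.12,0],[0,0.12,0],[0,0.12,0],[0,0.12,0],[0,0.12,0],[0,0.12,0],[0,0.12,0],[0,0.12,0],[0,0.12,0],[0,0.12,0],[0,0.12,0]], rot=[[0,0,0],[0,0,0],[0,0,0],[0,0,0],[0,0,0],[0,0,0],[0,0,0],[0,0,0],[0,0,0],[0,0,0],[0,0,0],[0,0,0]], hand=[1,1,1,1,1,1,1,1,1,1,1,1])

```text
t: 4.12
position: [551.9, 36.1, 58.0]
tool_rot: [[1.0, 0.002, 0.002], [0.002, -1.0, 0.002], [0.002, -0.002, -1.0]]
wrist_force: [0.1, 5.0, 3.9]
width: -0.0
```

It's sliding steadily at 5 N. I'll slow down near the notches.

Request:
move_arm(xyz=[[0,0.1,0],[0,0.1,0],[0,0.1,0],[0,0.1,0],[0,0.1,0],[0,0.1,0],[0,0.1,0],[0,0.1,0],[0,0.1,0],[0,0.05,0],[0,0.05,0],[0,0.05,0]], rot=[[0,0,0],[0,0,0],[0,0,0],[0,0,0],[0,0,0],[0,0,0],[0,0,0],[0,0,0],[0,0,0],[0,0,0],[0,0,0],[0,0,0]], hand=[1,1,1,1,1,1,1,1,1,1,1,1])

```text
t: 5.12
position: [551.8, -5.8, 57.9]
tool_rot: [[1.0, 0.002, 0.001], [0.002, -1.0, 0.002], [0.001, -0.002, -1.0]]
wrist_force: [-0.0, 5.9, 4.3]
width: -0.3
```

Request:
move_arm(xyz=[[0,0.03,0],[0,0.03,0],[0,0.03,0],[0,0.03,0],[0,0.03,0]], rot=[[0,0,0],[0,0,0],[0,0,0],[0,0,0],[0,0,0]], hand=[1,1,1,1,1])

```text
t: 5.53
position: [551.7, -11.8, 57.8]
tool_rot: [[1.0, 0.002, 0.001], [0.002, -1.0, 0.002], [0.001, -0.002, -1.0]]
wrist_force: [0.7, 5.0, 4.1]
width: 0.1
```

Request:
move_arm(xyz=[[0,0.03,0],[0,0.03,0]], rot=[[0,0,0],[0,0,0]], hand=[1,1])

```text
t: 5.7
position: [551.2, -15.3, 57.5]
tool_rot: [[1.0, 0.001, 0.0], [0.001, -1.0, 0.001], [0.0, -0.001, -1.0]]
wrist_force: [-1.4, 1.3, 0.2]
width: 0.2
```

Request:
move_arm(xyz=[[0,0.03,0],[0,0.03,0]], rot=[[0,0,0],[0,0,0]], hand=[1,1])

```text
t: 5.87
position: [551.2, -17.9, 57.3]
tool_rot: [[1.0, 0.001, -0.0], [0.001, -1.0, 0.001], [-0.0, -0.001, -1.0]]
wrist_force: [0.7, 5.1, 1.5]
width: 0.0
```

Request:
move_arm(xyz=[[0,0.03,0],[0,0.03,0]], rot=[[0,0,0],[0,0,0]], hand=[1,1])

```text
t: 6.03
position: [551.5, -20.2, 57.3]
tool_rot: [[1.0, 0.001, 0.001], [0.001, -1.0, 0.001], [0.001, -0.001, -1.0]]
wrist_force: [2.3, 5.8, -0.1]
width: -0.0
```

The force fell to about 1 N at y=-15 and then came back, which is probably the drop. I'll check.

```bash
cat >> h.py <<'E'
import cv2
def look(n,tag,x0,y0,w,h,f):
    im,d=eyes.grab_frame(n); np.save(f"pics/{n}{tag}.npy",d); cv2.imwrite(f"pics/{n}{tag}.png",im[:,:,::-1])
    cv2.imwrite(f"pics/{n}{tag}c.png",cv2.resize(im[y0:y0+h,x0:x0+w,::-1],None,fx=f,fy=f,interpolation=cv2.INTER_CUBIC)); return d
E
python3 - <<'E'
from h import *
print(ctrl.state()["wrist_force"])
d=look("side",2,250,215,230,190,3)
E
```

```text
[ 2.276  5.837 -0.149]
```

View pics/side2c.png

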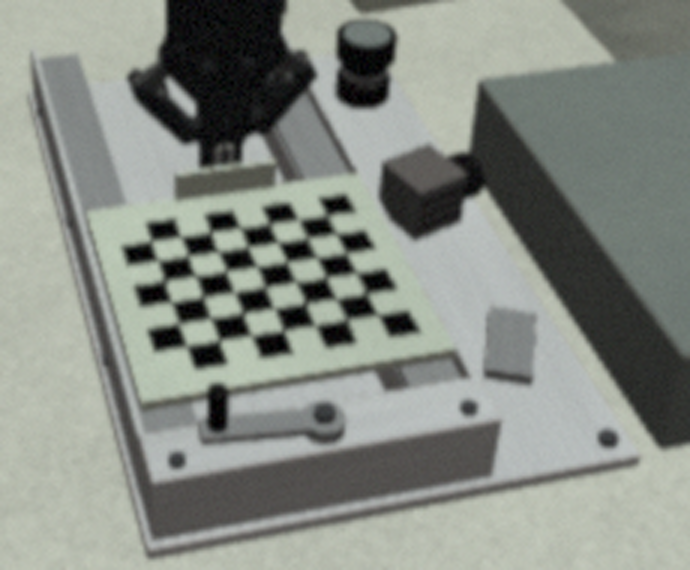

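```bash
cat >> h.py <<'E'
def pts(n,d):
    m=eyes.camera_model(n);K,T=m["K"],m["T"]
    v,u=np.mgrid[0:480,0:640]; P=np.stack([(u-K[0,2])/K[0,0]*d,(v-K[1,2])/K[1,1]*d,d],-1)
    return P@T[:3,:3].T+T[:3,3]
def region(P,poly):
    m=np.zeros((480,640),np.uint8);cv2.fillPoly(m,[np.array(poly,np.int32)],1);Q=P[m>0];return Q
def plane(Q):
    c=np.median(Q,0)
    A=np.c_[np.ones(len(Q)),Q[:,:2]-c[:2]];w=np.ones(len(Q),bool)
    for _ in range(4):
        k=np.linalg.lstsq(A[w],Q[w,2],rcond=None)[0];r=Q[:,2]-A@k;w=abs(r)<2.5*max(r[w].std(),.3)
    return c[:2],k,r[w].std(),len(Q)
E
python3 - <<'E'
from h import *
P=pts("side",np.load("pics/side2.npy"))
f=lambda L:[(x/3+250,y/3+215) for x,y in L]
print("board",plane(region(P,f([(100,215),(150,390),(440,348),(340,185)]))))
print("block",plane(region(P,f([(345,410),(490,395),(485,425),(350,440)]))))
print("table foot",plane(region(P,f([(410,240),(430,240),(500,300),(480,310)]))))
P0=pts("side",np.load("pics/side0.npz")["d"])
g=lambda L:[(x/3.4+250,y/3.1+215) for x,y in L]
print("board0",plane(region(P0,g([(75,98),(115,238),(410,205),(335,75)]))))
print("block0",plane(region(P0,f([(345,410),(490,395),(485,425),(350,440)]))))
E
```

```text
board (array([ 546.504, -135.813]), array([59.008, -0.   , -0.001]), np.float64(1.0102017332827644), 5458)
block (array([ 604.715, -258.121]), array([58.012,  0.001, -0.015]), np.float64(1.0742273872788093), 520)
table foot (array([699.821, -98.03 ]), array([10.136, -1.059, -0.376]), np.float64(5.534866880200416), 207)
board0 (array([547.744,   5.373]), array([64.903,  0.   , -0.001]), np.float64(1.0352444490140982), 3811)
block0 (array([ 604.743, -258.544]), array([58.711, -0.097, -1.048]), np.float64(7.448035618347846), 520)
```

Plane fit: the plate top is at 59.0 mm and level, against 64.9 before, with the end block reading 58.0. The board is seated. I'll back off and lift away.

Request:
move_arm(xyz=[[0,-0.2,0],[0,-0.3,0],[0,-0.2,-0.1],[0,0,-0.5],[0,0,-0.5],[0,0,-0.5],[0,0,-0.5],[0,0,-0.5],[0,0,-0.4],[0,0,0]], rot=[[0,0,0],[0,0,0],[0,0,0],[0,0,0],[0,0,0],[0,0,0],[0,0,0],[0,0,0],[0,0,0],[0,0,0]], hand=[1,1,1,1,1,1,1,1,1,1])

```text
t: 6.92
position: [553.2, 7.8, 180.8]
tool_rot: [[1.0, 0.001, 0.006], [0.001, -1.0, -0.0], [0.006, 0.0, -1.0]]
wrist_force: [0.1, 0.7, 0.4]
width: -0.1
```

Request:
move_arm(xyz=[[-0.1,0.4,0],[-0.15,0.7,0],[-0.15,0.7,0],[-0.15,0.7,0],[-0.15,0.7,0],[-0.15,0.7,0],[-0.15,0.7,0],[-0.15,0.7,0],[-0.15,0.7,0],[-0.15,0.6,0],[-0.05,0.4,0],[0,0,0]], rot=[[0,0,0],[0,0,0],[0,0,0],[0,0,0],[0,0,0],[0,0,0],[0,0,0],[0,0,0],[0,0,0],[0,0,0],[0,0,0],[0,0,0]], hand=[1,1,1,1,1,1,1,1,1,1,1,1])

```text
t: 7.92
position: [489.3, -277.0, 176.7]
tool_rot: [[1.0, -0.006, -0.002], [-0.006, -1.0, -0.002], [-0.002, 0.002, -1.0]]
wrist_force: [-1.0, -0.5, 0.3]
width: -0.1
```

Run:
```python
from h import *
print(ctrl.state()["position"],ctrl.state()["tool_rot"])
look("wrist",3,0,0,640,480,1)
look("side",3,250,215,230,190,3)
```

```text
[ 489.298 -276.994  176.688] [[ 1.    -0.006 -0.002]
 [-0.006 -1.    -0.002]
 [-0.002  0.002 -1.   ]]
```

View pics/wrist3c.png

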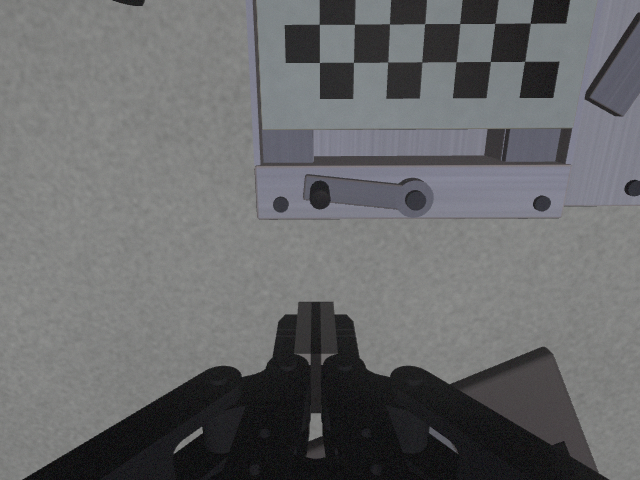

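View pics/side3c.png

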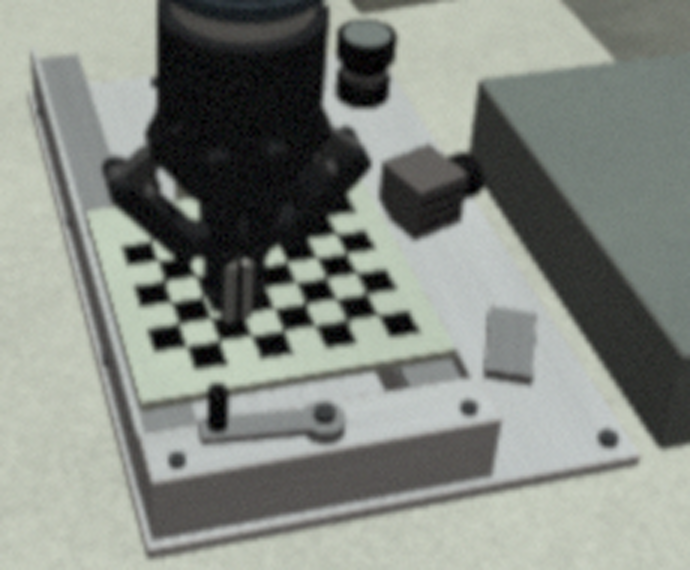

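Run:
```python
from h import *
m=eyes.camera_model("wrist");s=ctrl.state()
Tt=np.eye(4);Tt[:3,:3]=s["tool_rot"];Tt[:3,3]=s["position"]
T=Tt@m["T_tool_cam"]; print(T[:3,3])
P=np.load("pics/wrist3.npy");K=m["K"];d=P
v,u=np.mgrid[0:480,0:640]; Q=np.stack([(u-K[0,2])/K[0,0]*d,(v-K[1,2])/K[1,1]*d,d],-1)@T[:3,:3].T+T[:3,3]
M=(u>300)&(u<340)&(v>170)&(v<215)&(Q[...,2]>90); print("pin top",M.sum(),np.median(Q[M],0),Q[M].min(0),Q[M].max(0))
M=(u>395)&(u<435)&(v>175)&(v<220)&(Q[...,2]>66)
print("hinge",M.sum(),(Q[M].min(0)+Q[M].max(0))/2,Q[M].min(0),Q[M].max(0))
M=(u>80+250)&(u<480)&(v>20)&(v<95); print("board z",plane(Q[M]))
Ps=pts("side",np.load("pics/side3.npy"))
v0=Ps[340:362,315:330]; W=v0[(v0[...,2]>85)]; print("side pin",W.min(0),W.max(0))
```

```text
[ 491.619 -189.321  318.391]
pin top 360 [ 493.794 -240.49    94.435] [ 488.177 -246.629   90.003] [ 499.43  -189.321  318.391]
hinge 1026 [ 528.395 -224.447  192.196] [ 491.619 -259.573   66.001] [ 565.172 -189.321  318.391]
board z (array([ 543.401, -165.366]), array([58.59 , -0.001,  0.001]), np.float64(0.7102588943832855), 11026)
side pin [ 338.755 -798.311   85.626] [ 496.33  -241.313  665.753]
```

The wrist view shows the pin at about (319,190) with the fingertips behind it, still clear. The pin is near (493,-242). I'll descend to z of about 75.

Request:
move_arm(xyz=[[0.05,0,0.3],[0,0,0.45],[0,0,0.5],[0,0,0.5],[0,0,0.45],[0,0,0.25],[0,0,0.08],[0,0,0]], rot=[[0,0,0],[0,0,0],[0,0,0],[0,0,0],[0,0,0],[0,0,0],[0,0,0],[0,0,0]], hand=[1,1,1,1,1,1,1,1])

```text
t: 8.68
position: [493.0, -271.5, 75.1]
tool_rot: [[1.0, 0.001, -0.001], [0.001, -1.0, 0.001], [-0.001, -0.001, -1.0]]
wrist_force: [-0.1, 0.4, -0.2]
width: 0.0
```

Run:
```python
from h import *
print(ctrl.state()["position"],ctrl.state()["wrist_force"])
look("side",4,250,215,230,190,3)
```

```text
[ 493.026 -271.545   75.149] [-0.1    0.412 -0.179]
```

View pics/side4c.png

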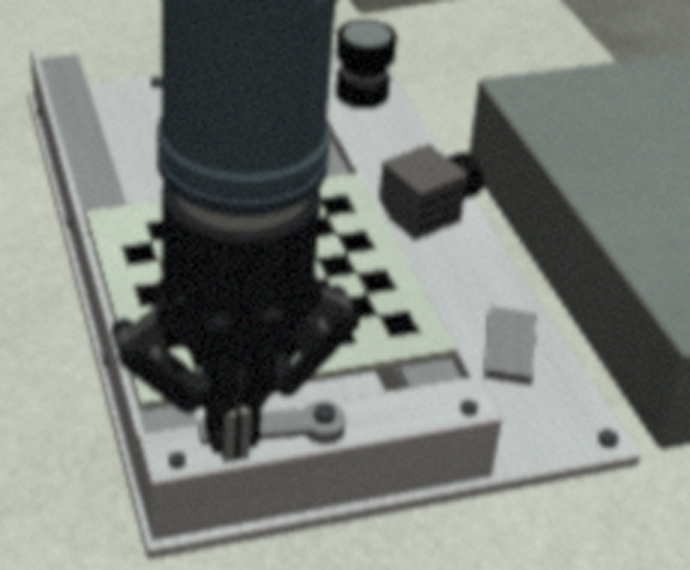

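Request:
move_arm(xyz=[[0,-0.1,0],[0,-0.1,0],[0,0,0]], rot=[[0,0,0],[0,0,0],[0,0,0]], hand=[1,1,1])

```text
t: 8.98
position: [494.0, -263.8, 76.9]
tool_rot: [[1.0, 0.001, 0.001], [0.001, -1.0, 0.0], [0.001, -0.0, -1.0]]
wrist_force: [0.4, 1.0, -0.1]
width: -0.4
```

Request:
move_arm(xyz=[[0,-0.1,0],[0,-0.1,0]], rot=[[0,0,0],[0,0,0]], hand=[1,1])

```text
t: 9.15
position: [494.0, -257.6, 76.9]
tool_rot: [[1.0, -0.001, 0.002], [-0.001, -1.0, -0.002], [0.002, 0.002, -1.0]]
wrist_force: [3.1, -2.3, 1.1]
width: 0.1
```

Contact. I'll swing round the hinge, turning the tool with it.

Request:
move_arm(xyz=[[-0.01,-0.14,0],[-0.01,-0.14,0],[-0.01,-0.14,0],[-0.01,-0.14,0],[-0.01,-0.14,0]], rot=[[0,0,0.83],[0,0,0.83],[0,0,0.83],[0,0,0.83],[0,0,0.83]], hand=[1,1,1,1,1])

```text
t: 9.57
position: [497.1, -229.7, 76.6]
tool_rot: [[0.876, -0.482, 0.001], [-0.482, -0.876, -0.001], [0.002, 0.001, -1.0]]
wrist_force: [1.3, -3.4, 0.1]
width: -0.1
```

Run:
```python
from h import *
print(ctrl.state()["position"],ctrl.state()["wrist_force"])
look("side",5,250,215,230,190,3)
look("scene",5,160,140,240,190,3)
```

```text
[ 497.124 -229.73    76.553] [ 1.276 -3.355  0.112]
```

View pics/side5c.png

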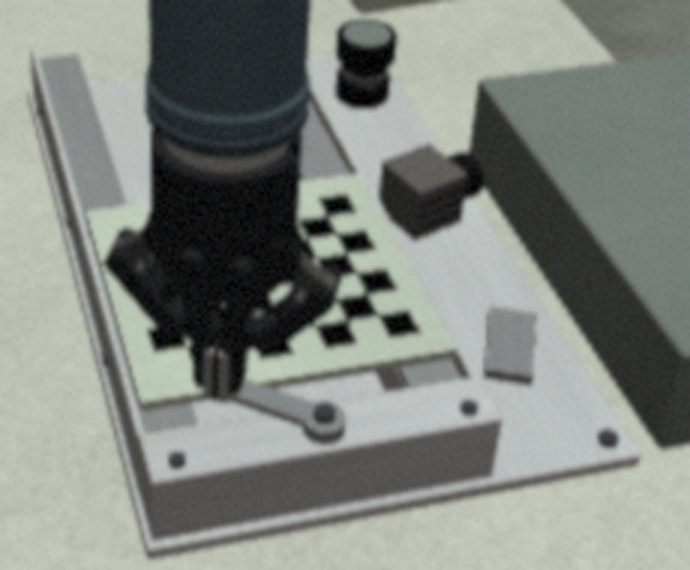

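The latch is following, with its arm running from (325,420) to (235,385). I'll continue.

Request:
move_arm(xyz=[[-0.01,-0.14,0],[-0.01,-0.14,0],[-0.01,-0.14,0],[-0.01,-0.14,0],[-0.01,-0.14,0]], rot=[[0,0,0.83],[0,0,0.83],[0,0,0.83],[0,0,0.83],[0,0,0.83]], hand=[1,1,1,1,1])

```text
t: 10.08
position: [512.3, -207.1, 76.1]
tool_rot: [[0.542, -0.84, -0.001], [-0.84, -0.542, -0.0], [-0.0, 0.001, -1.0]]
wrist_force: [-0.5, -2.2, 2.0]
width: 0.2
```

Run:
```python
from h import *
print(ctrl.state()["position"],ctrl.state()["wrist_force"])
look("side",6,250,215,230,190,3)
```

```text
[ 512.328 -207.104   76.149] [-0.525 -2.176  1.962]
```

View pics/side6c.png

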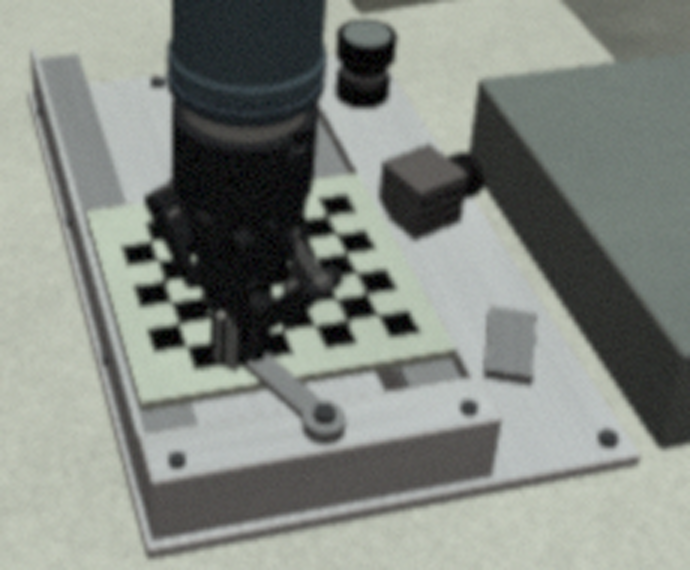

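Request:
move_arm(xyz=[[0.0,-0.15,0],[0.0,-0.15,0],[0.0,-0.15,0]], rot=[[0,0,0.83],[0,0,0.83],[0,0,0.83]], hand=[1,1,1])

```text
t: 10.38
position: [527.6, -198.0, 75.7]
tool_rot: [[0.273, -0.962, -0.003], [-0.962, -0.273, 0.001], [-0.002, 0.002, -1.0]]
wrist_force: [-2.6, 0.8, 2.1]
width: 0.0
```

Request:
move_arm(xyz=[[0.01,-0.1,0],[0.01,-0.1,0]], rot=[[0,0,0.7],[0,0,0.7]], hand=[1,1])

```text
t: 10.55
position: [535.3, -196.3, 75.5]
tool_rot: [[0.109, -0.994, -0.004], [-0.994, -0.109, 0.002], [-0.003, 0.003, -1.0]]
wrist_force: [-12.1, 2.3, 4.5]
width: -0.0
```

Run:
```python
from h import *
print(ctrl.state()["position"],ctrl.state()["wrist_force"])
look("side",7,250,215,230,190,3)
```

```text
[ 535.29  -196.271   75.479] [-12.06    2.337   4.464]
```

View pics/side7c.png

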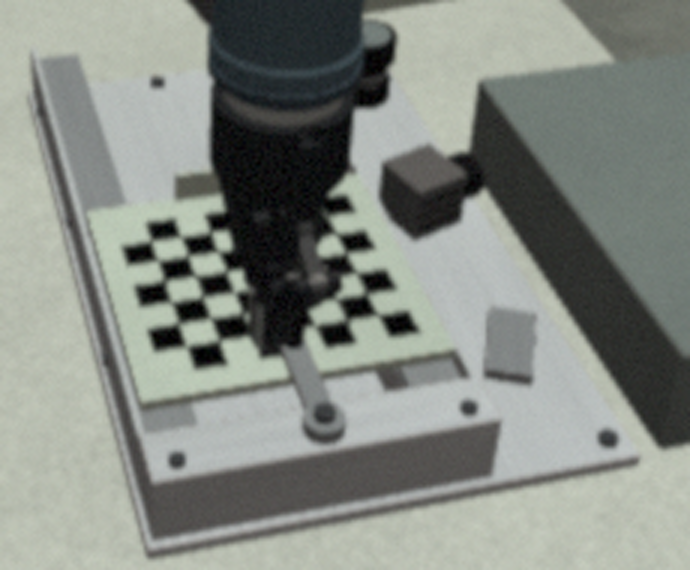

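The force jumped to 12 N with the pin at x≈552, in line with the hinge, so this should be the stop. One small nudge to confirm.

Request:
move_arm(xyz=[[0,-0.02,0],[0,0,0]], rot=[[0,0,0],[0,0,0]], hand=[1,1])

```text
t: 10.77
position: [534.9, -196.3, 75.1]
tool_rot: [[0.113, -0.994, -0.006], [-0.994, -0.113, 0.003], [-0.003, 0.005, -1.0]]
wrist_force: [-4.9, 0.8, 1.2]
width: 0.1
```

Request:
move_arm(xyz=[[0,-0.05,0],[0,-0.05,0]], rot=[[0,0,0],[0,0,0]], hand=[1,1])

```text
t: 10.93
position: [535.3, -196.1, 74.8]
tool_rot: [[0.112, -0.994, -0.012], [-0.994, -0.112, 0.004], [-0.005, 0.011, -1.0]]
wrist_force: [-18.4, 2.3, 13.6]
width: -0.3
```

It's a firm stop: 18 N with no movement. I'll retreat and lift.

Request:
move_arm(xyz=[[0,0.2,0],[0,0.3,0],[0,0.3,0],[0,0,-0.3],[0,0,-0.6],[0,0,-0.6],[0,0,-0.6],[0,0.5,-0.6],[0,0.6,-0.3],[0,0.6,0],[0,0.5,0],[0,0,0]], rot=[[0,0,0],[0,0,0],[0,0,0],[0,0,0],[0,0,0],[0,0,0],[0,0,0],[0,0,0],[0,0,0],[0,0,0],[0,0,0],[0,0,0]], hand=[1,1,1,1,1,1,1,1,1,1,1,1])

```text
t: 11.93
position: [419.1, -210.6, 197.1]
tool_rot: [[0.108, -0.994, -0.001], [-0.994, -0.108, 0.001], [-0.001, 0.001, -1.0]]
wrist_force: [-0.6, -0.3, -0.5]
width: -0.2
```

Run:
```python
from h import *
s=ctrl.state();print(s["position"],s["wrist_force"])
d=look("side",8,250,215,230,190,3)
look("scene",8,160,140,240,190,3)
P=pts("side",d);f=lambda L:[(x/3+250,y/3+215) for x,y in L]
print("board",plane(region(P,f([(330,250),(345,250),(380,340),(350,345)]))))
```

```text
[ 419.068 -210.601  197.055] [-0.582 -0.326 -0.46 ]
board (array([ 601.177, -163.707]), array([59.109, -0.009,  0.003]), np.float64(1.0819788617552573), 281)
```

View pics/side8c.png

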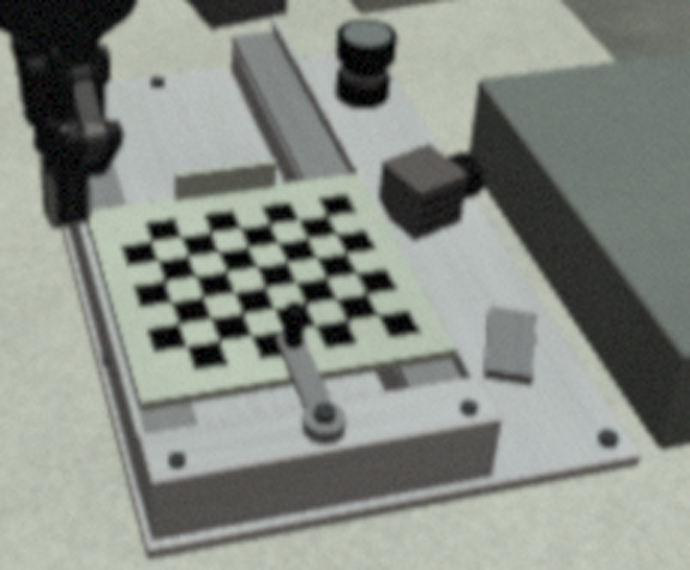

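View pics/scene8c.png

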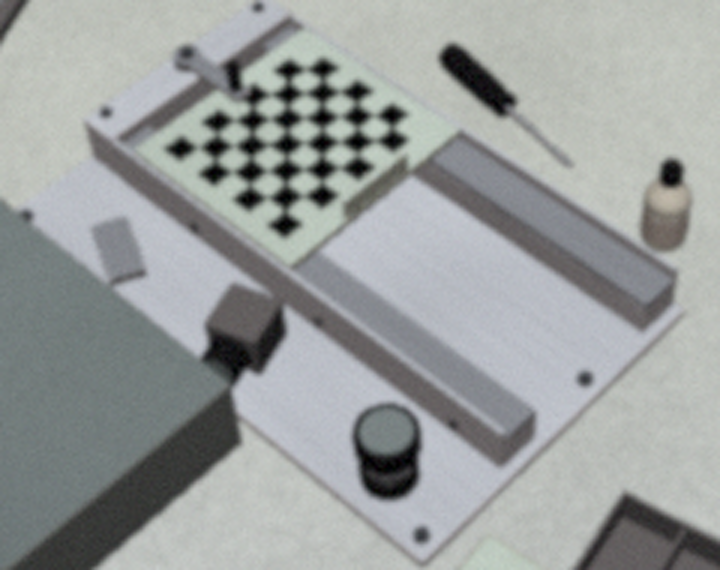

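Run:
```python
from h import *
c=lambda x,y,z:cast("side",((x+.5)/3-.5+250,(y+.5)/3-.5+215),z)[:2]
print(c(323,412,70),c(294,340,67.5),c(293,308,95.5))
ctrl.hand_in()
```

```text
[ 550.501 -253.772] [ 552.379 -192.718] [ 549.526 -195.519]
the job is handed in; nothing more can be done
```

The board is seated in its notches and the latch is closed over its edge. I handed the job in at about 12 s, with the arm lifted clear of everything.

**Board:** I pushed it from behind with shut fingertips, at about 5–6 N. At TCP y ≈ -15 mm I felt it drop: the force fell to about 1 N. The push then went about 5 mm further at 5–6 N and stopped there. The depth plane over the plate read 64.9 mm before and 59.0 mm after, level. It still read 59.1 mm on a small patch after latching, with a tilt under 0.01.

**Latch:** I swept the pin round the hinge to a firm stop, 18 N with no further movement. After I let go, the side view put the pin at about (551, -194) and the hinge at (550.5, -254). That means the latch points along bench -x, over the board.

**Other things:** The lens, camera, gauge, driver and cleaner look unmoved in the last pictures. I did not check the mug there, and only the edge of the tray is in the frame.

**Disagreements:** Camera estimates of the pin and board differed by 3–7 mm between views. I settled the final contacts by force.

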